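# Lay the brass tank down on the riveting board

### The arm

A 7-joint arm with a two-finger parallel gripper is mounted at the origin on the work surface. World frame = base frame: x ahead of the robot, y to its left, z up, the work surface at z = 0. Lengths are in mm, angles in rad, forces in N, time in s.
With the tool pointing down it reaches from about 350 to 900 mm from the base axis. Payload 8.1 kg.
Tool frame: the origin (TCP) lies midway between the tips of the shut fingers; the grasp point (between the pads) lies 19 mm behind it; z points along the fingers, y is the line along which they close (so a half turn about z gives the same grasp; the last joint's range is limited). The gripper opens to 85 mm and grips with 20 to 120 N. Pads are 22 mm wide; open, the fingers measure 114 mm over their backs; the gripper's body (76 mm by 85 mm) begins 54 mm behind the grasp point. The pads swing forward as they close: fully open they stand 13 mm farther back than shut.
Start: joints at [1.202, 0.434, 0.025, 1.573, -0.012, 1.134, -0.075], TCP at [164.151, -603.072, 231.323] pointing down, gripper open.
Joint ranges: [-2.62, 2.62], [-0.44, 2.09], [-1.27, 1.32], [0.08, 2.57], [-1.32, 4.46], [0.12, 2], [-2.74, 2.74]. Speed limits (rad/s): [2.22, 2.22, 3.01, 3.01, 3.14, 3.14, 3.14].

### API

Orientations are given as a rotation vector (axis times angle).
In Python, from workcell import monitor, camera, order, finder gives the robot as it stands. The module is installed in compiled form; this text tells all that it offers.
- The arm moves only by the tool carry_out, never from a script. Its argument "motion" is a list of rows, each a list of 6 numbers: the shift along the world's x, y, z in units of 40 mm (1.0 is 40 mm), then the turn, a rotation vector about the world's x, y, z in units of 8 degrees (1.0 is 8 degrees). In form: [[x, y, z, wx, wy, wz], ...]. A call has 1 to 8 rows; each row is the pose to reach, as a shift and turn from the pose commanded when the call began; what a row does not reach only later rows make up. A row lasts 1/10 s, in which the tool goes at most 50 mm and 8.59 degrees, less where a joint would pass 70% of its speed; a pose out of reach is approached as far as the arm can. A call with a gripper value outside its range is refused whole. "hand" is the finger opening in mm, from 0 to 85.4, set as the call begins (left out, the last holds). The fingers move at their own pace and stop on an object; "grip_force" is the grip in N (left out, the last holds). Time passes only in rows, so rows that repeat a pose let the fingers close. It gives the time, the measured TCP pose, the force, the opening and the grip force at its end, in the units of the state.
- monitor.observe(): the state, without advancing time (a new reading comes with each control period).
- camera(name): name is "side" or "top"; returns a dict with "pixels" (420x560x3 uint8, red, green, blue), "vertical_fov" (degrees; the focal length in pixels is half the picture's height over the tangent of half this angle, whatever the lens; pixels are square), "cx", "cy" (the principal point, pixels), "R" (3x3) and "t" (3): a world point X has camera coordinates R X + t. Camera axes: x right, y down, z forward; pixel columns grow to the right and rows downward; lengths in mm; the calibration is good to about 2 mm. A picture is of the moment at which its call begins. There is no depth.
- order.finish_job(): hands the job in; it is judged then, once.
Trained networks look in a picture, given as the dict that the camera call returned (one of the last four; its "shot" number tells which), for a name from the list of things; names that differ only in an ending like _2 or _b are one class to them, and where a whole thing is asked for, a point or a joint stands for the part that bears it (a point fixed in the world has none). Each returns a list of dicts, best first, with "confidence" (0 to 1); they miss things now and then, are a little off and sometimes report something else, mostly with a low value. They report only what shows in the picture. A call takes as long as a camera call. They do not tell look-alikes from the thing itself.
- finder.recognise(picture, name): "location" ([column, row] in pixels, amid what is visible of it).
- finder.spot_point(picture, name): "location" ([column, row] in pixels: a listed point, or the origin of a listed thing).
The state is a dict: "time_s": time; "qpos": joint angles; "dq": joint speeds; "joint_efforts": joint torques, N m; "ee_pos": TCP position; "tool_rot": TCP orientation; "contact_force": force on the tool from outside, world axes, zero at the start; "ft_torque": the same for the moment, N m; "opening": opening from 0.0 (shut) to 1.0 (fully open); "gripper_force": force on a finger pad.
Only numpy, scipy, OpenCV 4.12 (cv2) and the standard library are available. Lean on these libraries where they do the work, as an engineer would, in place of code of your own. Each camera call takes 0.05 s, during which the arm holds its last target. There are 200 camera calls.

### The job

Tip the tall brass tank over onto its side so that it lies flat and lengthwise on the riveting board, its foot staying at the board's edge, which is the stop: with closed fingertips in the slot in its top, draw the top over towards the board and ease it down gently, never letting it drop. Touch it only lightly; do not pinch it, lift it or carry it. Leave the bottle, the file handle and the brass collar where they stand.

Things in the scene. Friction and masses are not known exactly. Their poses are not given: they have to be found in the camera images.
- tank: Tall hollow riveted brass box, 110 (its x) by 90 (y) by 200 tall (z), walls 4, 0.45 to 0.8 kg, centre of mass mid-way. Origin: centre of underside. Starts upright, its -y face within 5 mm of the board's edge. It tips towards its own -y: balances at 24 degrees, then falls unless a finger in the slot holds it back. Laid down, its z points along the board's -y and its -y face is underneath.
- tank_slot (a point): Centre of the rectangular slot through the tank's 4 mm thick top plate, at the outer surface, 200 above the underside. The slot is 64 long (along the tank's x) by 52 wide (along its y, the tipping direction); behind it the tank is empty. Axes as the tank's. When the tank lies on the board the slot centre is 55 above the table, in the upright end face.
- tank_heel (a point): Middle of the tank's lower edge on its -y side (the edge it tips about); axes as the tank's. Height 0 when standing; it slides back from the board (10 mm times the tangent of the tilt, up to 20 to 35 mm) while the tank tips over the board's edge and ends about 10 mm above the table.
- board: Riveting board fixed to the table: plywood with a cork face, 170 (its x) by 250 (its y) by 10 thick. Origin: centre of its underside. The tank starts beyond its +y edge, which is the stop, and is laid on it towards its -y.
- stop_edge (a point): Middle of the board's +y upper edge, the stop (125 from the board's origin along its y, 10 above the table); axes as the board's.
- flux_bottle: White plastic bottle, 56 across, 130 tall, standing loose; origin: centre of its underside. Leave alone.
- file_handle: Turned wooden file handle standing on end, 34 across, 100 tall, loose; origin: centre of its underside. Leave alone.
- brass_collar: Brass ring, 60 outside, 40 inside, 25 high, lying flat, loose; origin: centre of its underside. Leave alone.
Not all that is in view belongs to the job. What is meant by the tank is not blue or turquoise, and is the larger of those in its own colour.

How it is judged:
By the outcome, as a careful person would: the job done as asked, in the order asked, and still so for the second after the job is handed in, with the robot touching nothing.
It also fails if it takes over 48 s, if anything falls off the work surface, if the arm or the gripper's body presses on something with over 40 N, if the wrist force passes 120 N, or if a joint passes its speed limit or range.

## Working session

There is one attempt and no reset: what is moved stays moved. The work goes in short steps, Python scripts to look and compute and a tool call to move; the robot and the scene stay as the last step left them, time stands still between calls to the robot, and variables do not carry over. Pictures are saved under pics/ and viewed, at most 10 in all, crops included, and the job is handed in when it is done.

Besides the shell and the picture viewer there is one more tool, called after "Request:" as name(argument=value, ...), one argument or row to a line, values as JSON. carry_out: Moves the arm, as the interface text tells. Its arguments: {"type":"object","properties":{"motion":{"type":"array","items":{"type":"array","items":{"type":"number"}}},"hand":{"type":"number"},"grip_force":{"type":"number"}},"required":["motion"]}

```bash
mkdir -p pics; cat > h.py <<'E'
import numpy as np, cv2
from workcell import monitor, camera, order, finder
def K(p):
    f=210/np.tan(np.radians(p["vertical_fov"])/2); return f
def proj(p,X):
    c=(np.atleast_2d(X)@np.array(p["R"]).T)+np.array(p["t"]); f=K(p)
    return np.c_[f*c[:,0]/c[:,2]+p["cx"], f*c[:,1]/c[:,2]+p["cy"]]
def ray(p,uv):
    R=np.array(p["R"]); o=-R.T@np.array(p["t"]); d=R.T@np.array([(uv[0]-p["cx"])/K(p),(uv[1]-p["cy"])/K(p),1]); return o,d/np.linalg.norm(d)
def atz(p,uv,z):
    o,d=ray(p,uv); return o+d*(z-o[2])/d[2]
def save(p,n): cv2.imwrite("pics/"+n,np.array(p["pixels"])[:,:,::-1])
E
python3 - <<'E'
from h import *
zs={"tank":0,"tank_slot":200,"tank_heel":0,"board":0,"stop_edge":10,"flux_bottle":0,"file_handle":0,"brass_collar":0}
np.set_printoptions(precision=1,suppress=True)
for c in("side","top"):
    p=camera(c); save(p,c+"0.png"); print(c,"cam",-np.array(p["R"]).T@np.array(p["t"]),p["vertical_fov"])
    for n,z in zs.items():
        for r in finder.spot_point(p,n)[:3]: print(n,np.array(r["location"]),round(r["confidence"],2),atz(p,r["location"],z))
s=monitor.observe();print(s["time_s"],s["ee_pos"],s["tool_rot"],s["contact_force"])
E
```

```text
side cam [ 514.2 -358.2  857.8] 48.694081117427615
tank [265.9 202.5] 0.95 [496.3 132.9   0. ]
tank [195.9 172.7] 0.87 [343.4 215.1   0. ]
tank [355.2 172. ] 0.83 [694.8 202.1   0. ]
tank_slot [172.6 112.8] 0.95 [334.1 214.6 200. ]
tank_slot [265.9 148. ] 0.8 [503.  127.9 200. ]
tank_slot [363.2 133. ] 0.6 [676.4 153.2 200. ]
tank_heel [353.1 180.6] 0.94 [687.7 180.    0. ]
tank_heel [272.9 219.2] 0.64 [510.   92.1   0. ]
board [284.1 276.1] 0.86 [528.1 -34.4   0. ]
stop_edge [272.5 221.3] 0.93 [509.1  82.1  10. ]
flux_bottle [340.7 215.2] 0.72 [652.2  95.8   0. ]
file_handle [210.2 261.9] 0.71 [382.4   1.3   0. ]
brass_collar [369.2 305.8] 0.61 [ 686.6 -100.3    0. ]
top cam [404.9   9.7 816.7] 56.59300438832363
tank [212.7 140.9] 0.87 [706.5 196.4   0. ]
tank [201.3 309.6] 0.8 [343.  209.6   0. ]
tank [242.  233.7] 0.7 [499.5 127.9   0. ]
tank_slot [194.4 118.2] 0.93 [673.5 183.2 200. ]
tank_slot [167.4 323.6] 0.62 [336.9 213.1 200. ]
tank_slot [223.3 218.7] 0.59 [500.8 129.6 200. ]
tank_heel [222. 150.] 0.98 [685.1 175.1   0. ]
tank_heel [265.9 228. ] 0.86 [511.3  77.2   0. ]
tank_heel [220. 301.] 0.74 [360.4 171.2   0. ]
board [321.3 221.4] 0.97 [524.6 -39.8   0. ]
flux_bottle [265.2 163.7] 0.62 [652.4  79.5   0. ]
file_handle [301.5 291. ] 0.74 [380.8   3.3   0. ]
0.9 [ 164.2 -603.1  231.4] [3.1 0.4 0. ] [-0.1 -0.1  0.8]
```

View pics/top0.png

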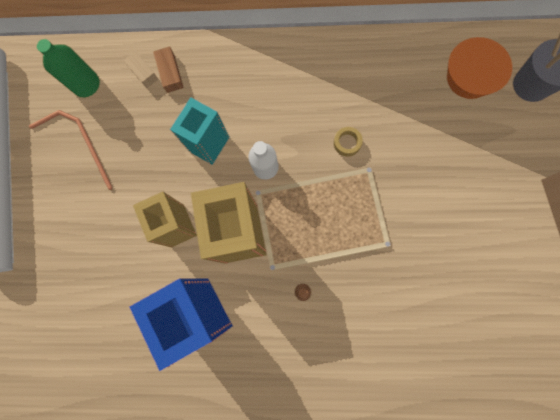

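View pics/side0.png

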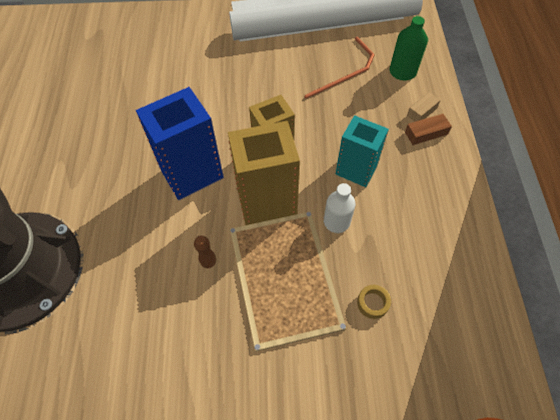

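The top picture shows the tank as the larger brass box, with its slot near (223,219). The smaller brass box at (160,218) is a decoy. The board's corners are near (258,193), (371,169), (387,244) and (273,267). The side picture agrees. I'll get the yaw from a zoomed crop.

```bash
python3 - <<'E'
from h import *
np.set_printoptions(precision=2,suppress=True)
p=camera("top"); c=cv2.imread("pics/top0.png")[170:280,180:280]
cv2.imwrite("pics/c1.png",cv2.resize(c,None,fx=5.4,fy=5.4,interpolation=cv2.INTER_CUBIC))
B=np.array([atz(p,u,10) for u in [(258,193),(371,169),(387,244),(273,267)]]);print(B)
s=monitor.observe();print(s["tool_rot"],s["ee_pos"])
E
```

```text
[[ 585.05   93.6    10.  ]
 [ 634.35 -146.02   10.  ]
 [ 475.43 -172.03   10.  ]
 [ 429.28   61.32   10.  ]]
[3.11 0.42 0.  ] [ 164.15 -603.08  231.36]
```

View pics/c1.png

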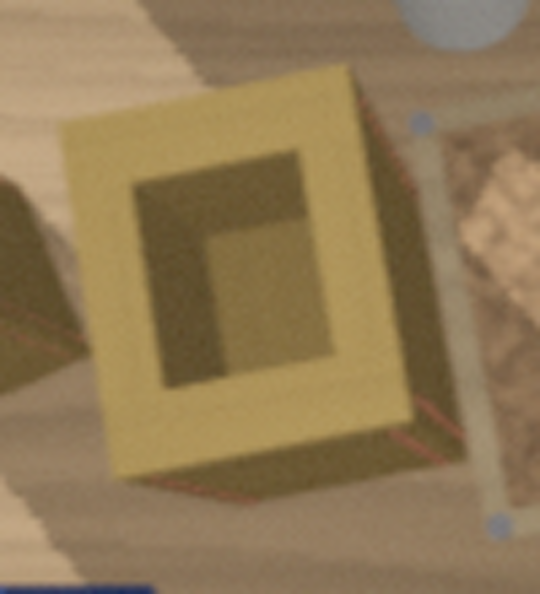

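The crop shows the tank top's corners at (62,124), (350,65), (413,420) and (115,478). The slot's corners are at (135,183), (298,151), (334,354) and (165,388).

```bash
python3 - <<'E'
from h import *
from scipy.spatial.transform import Rotation as Ro
np.set_printoptions(precision=3,suppress=True)
p=camera("top")
for q in ([(62,124),(350,65),(413,420),(115,478)],[(135,183),(298,151),(334,354),(165,388)]):
    X=np.array([atz(p,(u/5.4+180-.4,v/5.4+170-.4),200) for u,v in q]); print(X[:,:2].round(1).tolist(),X.mean(0))
    e=X[0]-X[3]+X[1]-X[2]; f=X[0]-X[1]+X[3]-X[2]
    print("yaw",np.degrees(np.arctan2(e[1],e[0])),np.degrees(np.arctan2(-f[0],f[1])),np.linalg.norm(e)/2,np.linalg.norm(f)/2)
R=Ro.from_rotvec(monitor.observe()["tool_rot"]).as_matrix();print(R)
for a in (10.5,11.5): 
  for s in(1,-1):
    a_=np.radians(a);y=s*np.array([-np.sin(a_),np.cos(a_),0]);z=np.array([0,0,-1.]);T=np.c_[np.cross(y,z),y,z]
    print(a,s,np.degrees(Ro.from_matrix(T@R.T).as_rotvec()))
E
```

```text
[[544.6, 183.9], [561.9, 96.3], [454.4, 76.1], [437.7, 164.0]] [499.649 130.084 200.   ]
yaw 10.59639505458684 10.960166160499206 109.02335359310148 89.3773632173929
[[526.1, 160.9], [535.5, 111.7], [474.0, 99.8], [464.2, 149.9]] [499.943 130.572 200.   ]
yaw 10.505392967463564 10.900556595239166 62.74084685945272 50.640588141127026
[[ 0.965  0.263  0.   ]
 [ 0.263 -0.965 -0.   ]
 [ 0.     0.    -1.   ]]
10.5 1 [ -0.002   0.003 175.278]
10.5 -1 [ 0.002  0.001 -4.722]
11.5 1 [ -0.002   0.003 176.278]
11.5 -1 [ 0.002  0.001 -3.722]
```

```bash
cat > plan.py <<'E'
from h import *
t=np.array([.186,-.983,0]); 
def P(s,z): return np.array([500,130,0])+(s+49)*t+np.array([0,0,z])
def heel(th,L=28):
    th=np.radians(th)
    if 10/np.cos(th)<L: return np.array([-10*np.tan(th),0])
    return np.array([-L*np.sin(th),10-L*np.cos(th)])
def tip(th,ph,mode,dt=35,w=14.5):
    T=np.radians(th);p=np.radians(ph);a,h=(19,196) if mode=="pull" else (71,200)
    c=heel(th)+np.array([h*np.sin(T)-a*np.cos(T),h*np.cos(T)+a*np.sin(T)])
    u=np.array([np.sin(p),np.cos(p)]);n=np.array([np.cos(p),-np.sin(p)])
    if mode=="pull": # same depth: choose tip so that axis crosses the plate 28 from tip
        d=28-14.5*np.tan(T-p)-4; x=c-w*n-d*u
    else: x=c+w*n-dt*u
    return P(*x)
E
python3 - <<'E'
from plan import *
np.set_printoptions(precision=1,suppress=True)
print("insert",P(-49+4.6,167))
for th in range(0,31,5): print("pull",th,-8,tip(th,-8,"pull"))
for th in range(25,91,5):
    ph=th-32; print("hold",th,ph,tip(th,ph,"hold"))
E
```

```text
insert [500.9 125.5 167. ]
pull 0 -8 [503.5 111.6 172.2]
pull 5 -8 [506.5  95.8 174.4]
pull 10 -8 [509.5  80.  175.2]
pull 15 -8 [512.4  64.3 174.5]
pull 20 -8 [515.3  49.  172.5]
pull 25 -8 [518.2  34.  169.2]
pull 30 -8 [520.9  19.7 164.7]
hold 25 -7 [515.5  48.2 178.3]
hold 30 -2 [518.1  34.2 174.2]
hold 35 3 [520.7  20.7 168.8]
hold 40 8 [523.1   7.8 162.2]
hold 45 13 [525.4  -4.2 154.3]
hold 50 18 [527.5 -15.1 145.2]
hold 55 23 [529.3 -24.8 135. ]
hold 60 28 [530.8 -32.9 123.8]
hold 65 33 [532.  -39.  111.6]
hold 70 38 [532.8 -43.2  99. ]
hold 75 43 [534.1 -50.4  87.6]
hold 80 48 [535.3 -56.5  75.6]
hold 85 53 [536.3 -61.6  63.1]
hold 90 58 [537.  -65.6  50.2]
```

Request:
carry_out(
  motion=[
    [0.4, 0.9, 0.4, 0, 0, 0],
    [0.9, 1.8, 0.8, 0, 0, -0.2],
    [1.4, 2.8, 1, 0, 0, -0.4],
    [1.8, 3.9, 1, 0, 0, -0.56],
    [2.3, 5, 1, 0, 0, -0.56],
    [2.8, 6.1, 1, 0, 0, -0.56],
    [3.3, 7.2, 1, 0, 0, -0.56],
    [3.8, 8.3, 1, 0, 0, -0.56],
  ],
  hand=0,
)

```text
time_s: 1.8
ee_pos: [316.6, -269.3, 271.6]
tool_rot: [3.127, 0.294, 0.001]
contact_force: [2.0, -0.3, -0.2]
opening: -0.002
gripper_force: 0.0
```

Request:
carry_out(
  motion=[
    [0.5, 1.05, 0, 0, 0, 0],
    [1, 2.1, 0, 0, 0, 0],
    [1.5, 3.2, 0, -0.1, 0, 0],
    [2, 4.3, 0, -0.2, 0, 0],
    [2.5, 5.4, 0, -0.4, -0.1, 0],
    [3, 6.5, 0, -0.6, -0.1, 0],
    [3.5, 7.5, 0, -0.8, -0.15, 0],
    [4, 8.5, 0, -0.98, -0.19, 0],
  ],
)

```text
time_s: 2.6
ee_pos: [476.8, 70.8, 271.8]
tool_rot: [2.988, 0.28, 0.023]
contact_force: [0.2, -1.2, 0.5]
opening: 0.002
gripper_force: 0.0
```

Request:
carry_out(
  motion=[
    [0.3, 0.7, 0, 0, 0, 0],
    [0.5, 1.2, 0, 0, 0, 0],
    [0.62, 1.42, 0, 0, 0, 0],
    [0.62, 1.42, 0, 0, 0, 0],
    [0.62, 1.42, 0, 0, 0, 0],
  ],
)

```text
time_s: 3.1
ee_pos: [500.8, 124.5, 271.2]
tool_rot: [2.989, 0.28, 0.02]
contact_force: [-0.8, -0.4, 0.4]
opening: 0.001
gripper_force: 0.0
```

```bash
python3 - <<'E'
from h import *
a=[camera(c)["pixels"] for c in("side","top")]
im=np.hstack([np.array(a[0])[40:300,120:420],np.array(a[1])[100:360,120:420]])[:,:,::-1]
cv2.imwrite("pics/d1.png",cv2.resize(im,None,fx=1.33,fy=1.33))
print({k:np.round(v,2).tolist() for k,v in monitor.observe().items()})
E
```

```text
{'time_s': 3.2, 'qpos': [0.02, 0.3, -0.59, 1.73, 0.31, 1.23, -2.05], 'dq': [0.0, -0.0, -0.0, -0.0, 0.0, 0.0, -0.0], 'joint_efforts': [-0.49, -51.04, -5.16, -31.37, 0.72, 0.38, 0.01], 'ee_pos': [500.75, 124.11, 271.43], 'tool_rot': [2.99, 0.28, 0.02], 'contact_force': [-0.72, -0.26, -0.38], 'ft_torque': [0.18, -0.0, 0.01], 'gripper_force': 0.0, 'opening': -0.0}
```

View pics/d1.png

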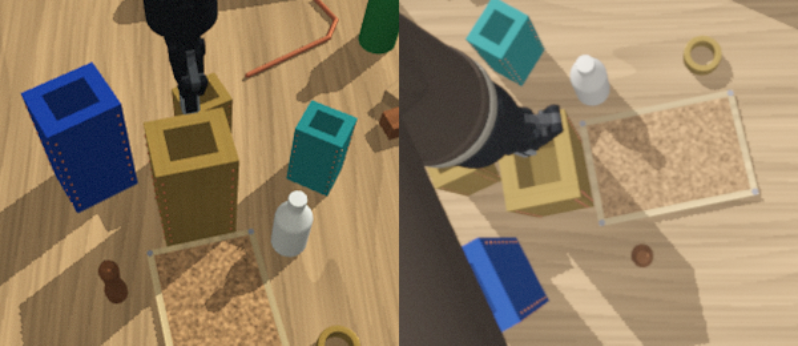

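The side view shows the closed tips above the slot. The tip is at crop (190,113) and the slot at (190,143), and the top view agrees. I'm descending into the slot.

Request:
carry_out(
  motion=[
    [0, 0, -0.7, 0, 0, 0],
    [0, 0, -1.2, 0, 0, 0],
    [0, 0, -1.5, 0, 0, 0],
    [0, 0, -1.7, 0, 0, 0],
    [0, 0, -1.9, 0, 0, 0],
    [0, 0, -1.9, 0, 0, 0],
  ],
)

```text
time_s: 3.8
ee_pos: [500.8, 125.4, 194.8]
tool_rot: [2.989, 0.281, 0.019]
contact_force: [0.4, 0.0, 0.1]
opening: -0.002
gripper_force: 0.0
```

Request:
carry_out(
  motion=[
    [0, 0, -0.2, 0, 0, 0],
    [0, 0, -0.4, 0, 0, 0],
    [0, 0, -0.6, 0, 0, 0],
    [0, 0, -0.6, 0, 0, 0],
  ],
)

```text
time_s: 4.2
ee_pos: [500.3, 125.4, 170.1]
tool_rot: [2.989, 0.281, 0.018]
contact_force: [-0.4, -0.0, -0.3]
opening: 0.002
gripper_force: 0.0
```

Request:
carry_out(
  motion=[
    [0.03, -0.15, 0.02, 0, 0, 0],
    [0.06, -0.28, 0.04, 0, 0, 0],
    [0.07, -0.36, 0.05, 0, 0, 0],
    [0.08, -0.44, 0.06, 0, 0, 0],
    [0.1, -0.52, 0.07, 0, 0, 0],
    [0.11, -0.6, 0.08, 0, 0, 0],
    [0.13, -0.67, 0.08, 0, 0, 0],
    [0.14, -0.74, 0.08, 0, 0, 0],
  ],
)

```text
time_s: 5.0
ee_pos: [506.6, 95.9, 174.6]
tool_rot: [2.99, 0.281, 0.021]
contact_force: [-0.0, 1.6, 0.5]
opening: -0.001
gripper_force: 0.4
```

```bash
cat > look.py <<'E'
from h import *
import sys
a=[camera(c)["pixels"] for c in("side","top")]
im=np.hstack([np.array(a[0])[80:340,140:440],np.array(a[1])[100:360,150:450]])[:,:,::-1]
cv2.imwrite("pics/"+sys.argv[1],cv2.resize(im,None,fx=1.33,fy=1.33))
s=monitor.observe();print({k:np.round(s[k],2).tolist() for k in("time_s","ee_pos","contact_force","qpos")})
E
python3 look.py e1.png
```

```text
{'time_s': 5.1, 'ee_pos': [506.67, 95.62, 174.54], 'contact_force': [-0.11, 0.73, -0.14], 'qpos': [0.04, 0.39, -0.56, 1.87, 0.4, 1.01, -2.1]}
```

View pics/e1.png

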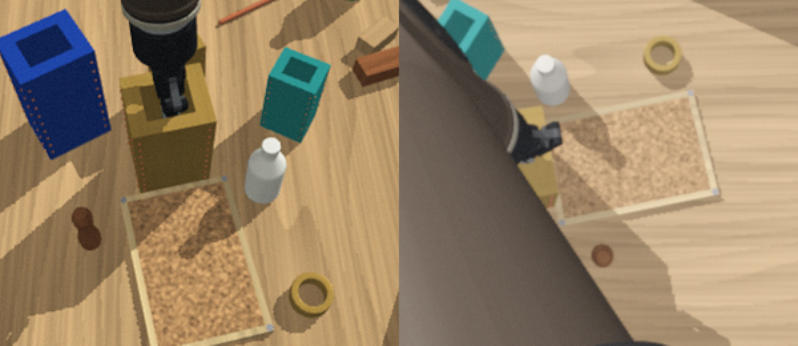

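The fingers are in the slot at crop (170,100), drawing at about 1.6 N, and the tank has begun to tip. I'm continuing.

Request:
carry_out(
  motion=[
    [0.02, -0.12, 0.01, 0, 0, 0],
    [0.05, -0.25, 0.01, 0, 0, 0],
    [0.07, -0.37, 0.01, 0, 0, 0],
    [0.1, -0.5, 0.01, 0, 0, 0],
    [0.12, -0.62, 0, 0, 0, 0],
    [0.14, -0.74, 0, 0, 0, 0],
    [0.16, -0.85, -0.01, 0, 0, 0],
    [0.18, -0.95, -0.02, 0, 0, 0],
  ],
)

```text
time_s: 5.9
ee_pos: [513.8, 57.7, 173.7]
tool_rot: [2.99, 0.281, 0.02]
contact_force: [-0.3, 0.4, -0.9]
opening: 0.002
gripper_force: 0.3
```

```bash
python3 look.py e2.png
```

```text
{'time_s': 6.0, 'ee_pos': [513.85, 57.33, 173.65], 'contact_force': [-0.58, -0.04, 0.52], 'qpos': [0.11, 0.38, -0.54, 1.88, 0.4, 1.0, -2.02]}
```

View pics/e2.png

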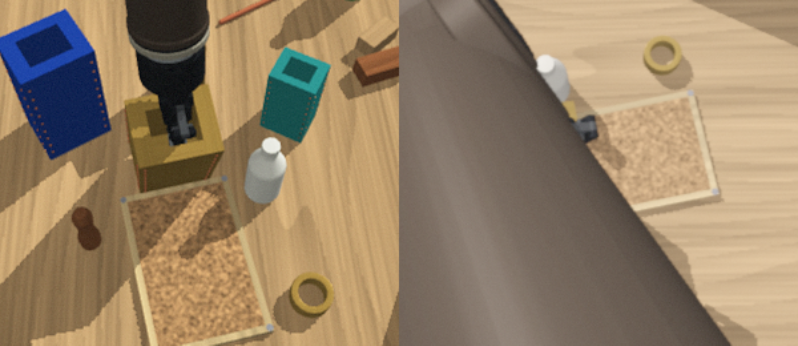

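The tank is tilted about 17° with the fingers at its slot's near edge, crop (180,125). Now I'll creep towards the balance point.

Request:
carry_out(
  motion=[
    [0.01, -0.06, 0, 0, 0, 0],
    [0.02, -0.11, 0, 0, 0, 0],
    [0.03, -0.16, -0.01, 0, 0, 0],
    [0.04, -0.21, -0.02, 0, 0, 0],
    [0.05, -0.26, -0.02, 0, 0, 0],
    [0.06, -0.31, -0.03, 0, 0, 0],
    [0.07, -0.35, -0.03, 0, 0, 0],
    [0.07, -0.38, -0.03, 0, 0, 0],
  ],
)

```text
time_s: 6.8
ee_pos: [516.6, 42.7, 172.5]
tool_rot: [2.99, 0.281, 0.02]
contact_force: [0.4, -0.6, 0.4]
opening: 0.002
gripper_force: 0.2
```

Request:
carry_out(
  motion=[
    [0.005, -0.025, 0, 0, 0, 0],
    [0.01, -0.05, -0.01, 0, 0, 0],
    [0.015, -0.075, -0.01, 0, 0, 0],
    [0.02, -0.1, -0.01, 0, 0, 0],
    [0.02, -0.12, -0.02, 0, 0, 0],
    [0.025, -0.14, -0.02, 0, 0, 0],
  ],
)

```text
time_s: 7.4
ee_pos: [517.6, 37.3, 171.8]
tool_rot: [2.99, 0.281, 0.021]
contact_force: [-0.3, -0.1, -0.3]
opening: 0.0
gripper_force: 0.5
```

```bash
cat > slot.py <<'E'
from plan import *
p=camera("side")
# brightness template: score tilt by predicted top-plate ring vs image
im=np.array(p["pixels"]).astype(float)
print([ (np.round(r["location"],1).tolist(),round(r["confidence"],2)) for r in finder.spot_point(p,"tank_slot")])
for th in range(0,95,6):
    T=np.radians(th);h=heel(th);x=h+np.array([200*np.sin(T)-45*np.cos(T),200*np.cos(T)+45*np.sin(T)])
    print(th,proj(p,P(*x))[0].round(1),end="; ")
s=monitor.observe();print({k:np.round(s[k],2).tolist() for k in("time_s","ee_pos","contact_force","qpos")})
E
python3 slot.py
```

```text
[([174.5, 112.6], 0.85), ([275.7, 185.3], 0.74), ([364.0, 132.2], 0.71)]
0 [264.6 148.9]; 6 [267.  156.9]; 12 [269.5 166.1]; 18 [272.1 176.2]; 24 [274.7 187.1]; 30 [277.3 198.6]; 36 [279.9 210.4]; 42 [282.3 222.3]; 48 [284.5 233.8]; 54 [286.4 244.8]; 60 [288.  254.8]; 66 [289.  263.2]; 72 [290.  270.9]; 78 [291.1 279.1]; 84 [292.  286.4]; 90 [292.5 292.6]; {'time_s': 7.5, 'ee_pos': [517.57, 37.26, 171.7], 'contact_force': [0.03, 0.44, 0.67], 'qpos': [0.14, 0.38, -0.54, 1.88, 0.4, 0.99, -1.98]}
```

The slot reads about 23°, right at balance. I'm creeping over.

Request:
carry_out(
  motion=[
    [0.004, -0.02, 0, 0, 0, 0],
    [0.008, -0.04, 0, 0, 0, 0],
    [0.01, -0.06, 0, 0, 0, 0],
    [0.014, -0.075, 0, 0, 0, 0],
    [0.014, -0.075, 0, 0, 0, 0],
  ],
)

```text
time_s: 8.0
ee_pos: [518.2, 34.1, 171.7]
tool_rot: [2.989, 0.281, 0.02]
contact_force: [-0.3, -0.1, 0.1]
opening: -0.0
gripper_force: 0.2
```

```bash
python3 slot.py
```

```text
[([175.4, 112.6], 0.88), ([275.2, 188.4], 0.74), ([366.0, 133.8], 0.7)]
0 [264.6 148.9]; 6 [267.  156.9]; 12 [269.5 166.1]; 18 [272.1 176.2]; 24 [274.7 187.1]; 30 [277.3 198.6]; 36 [279.9 210.4]; 42 [282.3 222.3]; 48 [284.5 233.8]; 54 [286.4 244.8]; 60 [288.  254.8]; 66 [289.  263.2]; 72 [290.  270.9]; 78 [291.1 279.1]; 84 [292.  286.4]; 90 [292.5 292.6]; {'time_s': 8.1, 'ee_pos': [518.14, 34.17, 171.77], 'contact_force': [-0.91, -0.32, 0.8], 'qpos': [0.15, 0.38, -0.54, 1.88, 0.4, 0.99, -1.98]}
```

Request:
carry_out(
  motion=[
    [0.004, -0.02, 0, 0, 0, 0],
    [0.008, -0.04, 0, 0, 0, 0],
    [0.01, -0.05, 0, 0, 0, 0],
    [0.01, -0.05, 0, 0, 0, 0],
  ],
)

```text
time_s: 8.5
ee_pos: [518.5, 32.2, 171.7]
tool_rot: [2.989, 0.281, 0.02]
contact_force: [-0.2, -0.3, -0.3]
opening: 0.002
gripper_force: 0.0
```

```bash
sed -i 's/range(0,95,6)/range(24,40,3)/' slot.py; python3 slot.py
```

```text
[([363.9, 132.0], 0.94), ([175.3, 112.3], 0.76), ([276.6, 189.1], 0.65)]
24 [274.7 187.1]; 27 [276.  192.8]; 30 [277.3 198.6]; 33 [278.6 204.5]; 36 [279.9 210.4]; 39 [281.1 216.3]; {'time_s': 8.6, 'ee_pos': [518.54, 32.32, 171.75], 'contact_force': [-0.29, -0.43, -0.11], 'qpos': [0.15, 0.38, -0.54, 1.88, 0.4, 0.99, -1.97]}
```

Request:
carry_out(
  motion=[
    [0.004, -0.02, 0, 0, 0, 0],
    [0.005, -0.03, 0, 0, 0, 0],
    [0.005, -0.03, 0, 0, 0, 0],
    [0.005, -0.03, 0, 0, 0, 0],
  ],
)

```text
time_s: 9.0
ee_pos: [518.7, 31.1, 171.7]
tool_rot: [2.99, 0.281, 0.02]
contact_force: [0.1, -0.4, -0.0]
opening: -0.001
gripper_force: 0.0
```

```bash
python3 slot.py; python3 look.py f1.png
```

```text
[([363.8, 131.2], 0.94), ([274.9, 192.0], 0.88), ([174.6, 112.8], 0.81)]
24 [274.7 187.1]; 27 [276.  192.8]; 30 [277.3 198.6]; 33 [278.6 204.5]; 36 [279.9 210.4]; 39 [281.1 216.3]; {'time_s': 9.1, 'ee_pos': [518.7, 31.14, 171.72], 'contact_force': [0.19, -0.5, -0.76], 'qpos': [0.15, 0.38, -0.54, 1.88, 0.4, 0.99, -1.97]}
{'time_s': 9.2, 'ee_pos': [518.67, 31.15, 171.71], 'contact_force': [0.34, -0.03, -0.27], 'qpos': [0.15, 0.38, -0.54, 1.88, 0.4, 0.99, -1.97]}
```

View pics/f1.png

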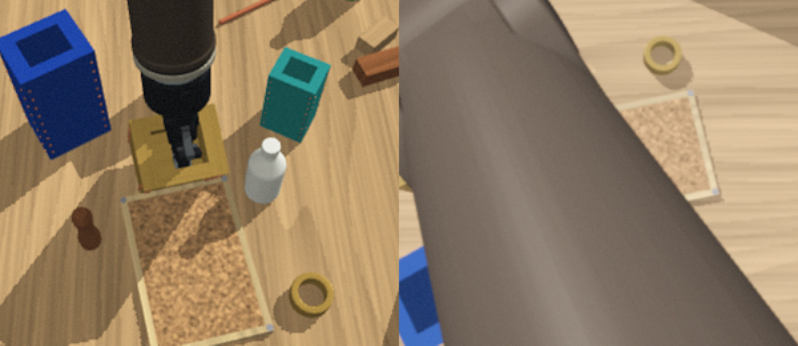

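The tank is near 26°, fingers still at the near edge of the slot, crop (185,160). I'm continuing to creep.

Request:
carry_out(
  motion=[
    [0.005, -0.025, 0, 0, 0, 0],
    [0.01, -0.05, -0.01, 0, 0, 0],
    [0.014, -0.075, -0.01, 0, 0, 0],
    [0.014, -0.075, -0.01, 0, 0, 0],
    [0.014, -0.075, -0.01, 0, 0, 0],
  ],
)

```text
time_s: 9.7
ee_pos: [519.3, 28.1, 171.3]
tool_rot: [2.99, 0.281, 0.02]
contact_force: [0.0, -0.5, 0.4]
opening: -0.001
gripper_force: 0.0
```

```bash
python3 slot.py
```

```text
[([363.8, 130.6], 0.74), ([275.3, 191.5], 0.73), ([173.1, 112.5], 0.71)]
24 [274.7 187.1]; 27 [276.  192.8]; 30 [277.3 198.6]; 33 [278.6 204.5]; 36 [279.9 210.4]; 39 [281.1 216.3]; {'time_s': 9.8, 'ee_pos': [519.28, 28.13, 171.35], 'contact_force': [-0.4, -1.19, 0.84], 'qpos': [0.16, 0.38, -0.53, 1.88, 0.4, 0.98, -1.96]}
```

Request:
carry_out(
  motion=[
    [0.006, -0.03, 0, 0, 0, 0],
    [0.01, -0.06, -0.01, 0.05, 0.01, 0],
    [0.015, -0.08, -0.02, 0.1, 0.02, 0],
    [0.02, -0.1, -0.02, 0.12, 0.02, 0],
    [0.02, -0.1, -0.02, 0.12, 0.02, 0],
  ],
)

```text
time_s: 10.3
ee_pos: [520.1, 23.7, 170.5]
tool_rot: [3.007, 0.282, 0.019]
contact_force: [-1.4, 0.3, 0.7]
opening: 0.004
gripper_force: 0.0
```

```bash
python3 slot.py
```

```text
[([365.5, 134.8], 0.97), ([277.1, 194.6], 0.94), ([176.7, 113.0], 0.86)]
24 [274.7 187.1]; 27 [276.  192.8]; 30 [277.3 198.6]; 33 [278.6 204.5]; 36 [279.9 210.4]; 39 [281.1 216.3]; {'time_s': 10.4, 'ee_pos': [520.07, 24.04, 170.55], 'contact_force': [-0.54, -0.32, -0.12], 'qpos': [0.18, 0.38, -0.54, 1.88, 0.38, 0.98, -1.94]}
```

Request:
carry_out(
  motion=[
    [0.006, -0.03, -0.005, 0.04, 0.01, 0],
    [0.012, -0.06, -0.01, 0.08, 0.015, 0],
    [0.017, -0.09, -0.015, 0.12, 0.02, 0],
    [0.022, -0.12, -0.02, 0.16, 0.03, 0],
    [0.03, -0.15, -0.03, 0.2, 0.04, 0],
    [0.033, -0.18, -0.035, 0.25, 0.05, 0],
    [0.033, -0.18, -0.035, 0.25, 0.05, 0],
  ],
)

```text
time_s: 11.1
ee_pos: [521.5, 16.3, 169.1]
tool_rot: [3.042, 0.285, 0.013]
contact_force: [-0.2, -0.1, 0.5]
opening: -0.002
gripper_force: 0.0
```

```bash
python3 slot.py
```

```text
[([175.1, 116.9], 0.94), ([367.1, 133.2], 0.91), ([279.9, 204.9], 0.66)]
24 [274.7 187.1]; 27 [276.  192.8]; 30 [277.3 198.6]; 33 [278.6 204.5]; 36 [279.9 210.4]; 39 [281.1 216.3]; {'time_s': 11.2, 'ee_pos': [521.43, 16.78, 169.15], 'contact_force': [-0.2, -0.46, 0.19], 'qpos': [0.22, 0.39, -0.55, 1.88, 0.35, 0.96, -1.88]}
```

```bash
python3 - <<'E'
from plan import *
np.set_printoptions(precision=2,suppress=True)
b=None
for th in np.arange(33,92,4):
    ph=np.interp(th,[33,40,50,60,90],[-5,4,16,28,58]); x=tip(th,ph,"hold")
    if b is None:b=x;q=ph
    print(th,ph.round(1),x,"d",(x-b)/40,"turn",(ph-q)/8*np.array([.983,.186])); b=x;q=ph
E
```

```text
33 -5.0 [520.35  22.48 172.8 ] d [0. 0. 0.] turn [0. 0.]
37 0.1 [522.23  12.5  167.42] d [ 0.05 -0.25 -0.13] turn [0.63 0.12]
41 5.2 [524.03   2.99 161.35] d [ 0.04 -0.24 -0.15] turn [0.62 0.12]
45 10.0 [525.75  -6.07 154.64] d [ 0.04 -0.23 -0.17] turn [0.59 0.11]
49 14.8 [527.33 -14.44 147.25] d [ 0.04 -0.21 -0.18] turn [0.59 0.11]
53 19.6 [528.76 -22.02 139.23] d [ 0.04 -0.19 -0.2 ] turn [0.59 0.11]
57 24.4 [530.02 -28.67 130.61] d [ 0.03 -0.17 -0.22] turn [0.59 0.11]
61 29.0 [531.09 -34.33 121.42] d [ 0.03 -0.14 -0.23] turn [0.57 0.11]
65 33.0 [531.98 -38.99 111.62] d [ 0.02 -0.12 -0.24] turn [0.49 0.09]
69 37.0 [532.5  -41.77 101.28] d [ 0.01 -0.07 -0.26] turn [0.49 0.09]
73 41.0 [533.61 -47.64  92.26] d [ 0.03 -0.15 -0.23] turn [0.49 0.09]
77 45.0 [534.62 -52.96  82.87] d [ 0.03 -0.13 -0.23] turn [0.49 0.09]
81 49.0 [535.5  -57.63  73.13] d [ 0.02 -0.12 -0.24] turn [0.49 0.09]
85 53.0 [536.26 -61.62  63.08] d [ 0.02 -0.1  -0.25] turn [0.49 0.09]
89 57.0 [536.88 -64.91  52.77] d [ 0.02 -0.08 -0.26] turn [0.49 0.09]
```

Request:
carry_out(
  motion=[
    [0.008, -0.04, -0.015, 0.15, 0.03, 0],
    [0.016, -0.09, -0.04, 0.31, 0.06, 0],
    [0.025, -0.13, -0.06, 0.47, 0.09, 0],
    [0.033, -0.17, -0.09, 0.62, 0.12, 0],
    [0.04, -0.22, -0.115, 0.78, 0.15, 0],
    [0.05, -0.26, -0.14, 0.94, 0.18, 0],
    [0.058, -0.3, -0.17, 1.1, 0.21, 0],
    [0.065, -0.34, -0.195, 1.25, 0.24, 0],
  ],
)

```text
time_s: 12.0
ee_pos: [524.0, 3.0, 161.2]
tool_rot: [-3.036, -0.285, 0.013]
contact_force: [-0.8, -0.7, -0.4]
opening: -0.005
gripper_force: 0.0
```

```bash
sed -i 's/range(24,40,3)/range(34,92,5)/' slot.py; python3 slot.py
```

```text
[([364.0, 130.2], 0.96), ([174.2, 111.7], 0.56)]
34 [279.  206.4]; 39 [281.1 216.3]; 44 [283.  226.2]; 49 [284.8 235.7]; 54 [286.4 244.8]; 59 [287.7 253.2]; 64 [288.7 260.6]; 69 [289.3 266.5]; 74 [290.4 273.7]; 79 [291.3 280.4]; 84 [292.  286.4]; 89 [292.5 291.7]; {'time_s': 12.1, 'ee_pos': [524.08, 2.04, 160.94], 'contact_force': [-0.15, -1.28, 0.85], 'qpos': [0.41, 0.43, -0.6, 1.85, 0.18, 0.94, -1.65]}
```

Request:
carry_out(
  motion=[
    [0.01, -0.06, -0.042, 0.15, 0.03, 0],
    [0.02, -0.115, -0.084, 0.3, 0.06, 0],
    [0.03, -0.17, -0.126, 0.44, 0.08, 0],
    [0.043, -0.225, -0.17, 0.59, 0.11, 0],
    [0.053, -0.28, -0.214, 0.74, 0.14, 0],
    [0.063, -0.335, -0.26, 0.88, 0.17, 0],
    [0.073, -0.385, -0.305, 1.03, 0.2, 0],
    [0.083, -0.435, -0.35, 1.18, 0.22, 0],
  ],
)

```text
time_s: 12.9
ee_pos: [527.4, -14.3, 147.1]
tool_rot: [-2.87, -0.27, 0.034]
contact_force: [-0.3, -0.7, -0.1]
opening: 0.0
gripper_force: 0.4
```

```bash
python3 slot.py; python3 look.py g1.png
```

```text
[([364.9, 131.4], 0.63)]
34 [279.  206.4]; 39 [281.1 216.3]; 44 [283.  226.2]; 49 [284.8 235.7]; 54 [286.4 244.8]; 59 [287.7 253.2]; 64 [288.7 260.6]; 69 [289.3 266.5]; 74 [290.4 273.7]; 79 [291.3 280.4]; 84 [292.  286.4]; 89 [292.5 291.7]; {'time_s': 13.0, 'ee_pos': [527.27, -15.37, 146.63], 'contact_force': [0.48, -0.16, -0.06], 'qpos': [0.57, 0.51, -0.66, 1.82, 0.06, 0.95, -1.45]}
{'time_s': 13.1, 'ee_pos': [527.31, -14.22, 147.24], 'contact_force': [0.64, -1.37, -0.33], 'qpos': [0.57, 0.51, -0.66, 1.82, 0.06, 0.95, -1.45]}
```

View pics/g1.png

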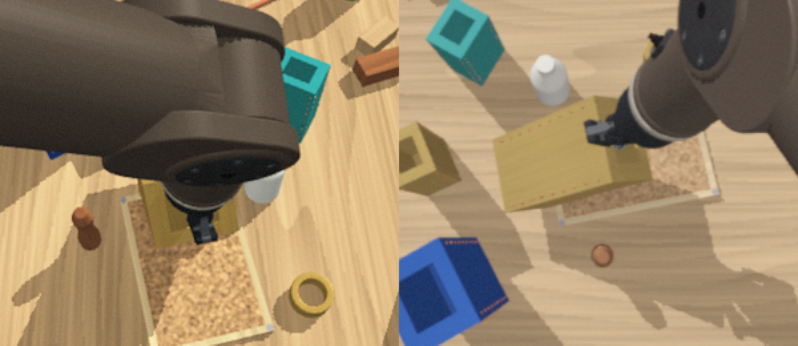

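```bash
python3 - <<'E'
from plan import *
from scipy.spatial.transform import Rotation as Ro
np.set_printoptions(precision=0,suppress=True)
p=camera("top");s=monitor.observe();R=Ro.from_rotvec(s["tool_rot"]).as_matrix();e=np.array(s["ee_pos"])
c=lambda X:(proj(p,X)-[150,100])*1.333+[399,0]
print("tcp",c(e),"back40",c(e-40*R[:,2]),"back80",c(e-80*R[:,2]))
ax=np.array([.983,.186,0])
for th in(40,45,50,55):
    T=np.radians(th)
    f=lambda a,h,x:P(*(heel(th)+np.array([h*np.sin(T)-a*np.cos(T),h*np.cos(T)+a*np.sin(T)])))+x*ax
    print(th,"topplate",c(np.array([f(0,200,55),f(90,200,55),f(90,200,-55),f(0,200,-55)])).tolist(),"slot",c(np.array([f(19,200,32),f(71,200,32),f(71,200,-32),f(19,200,-32)])).tolist(),"foot",c(np.array([f(90,0,55),f(90,0,-55)])).tolist())
E
```

```text
tcp [[614. 143.]] back40 [[623. 136.]] back80 [[633. 128.]]
40 topplate [[622.754617785761, 98.91369581289884], [568.8311832662824, 97.26791067301686], [586.3056182437633, 186.7772425912761], [640.3325671964145, 180.9238524436053]] slot [[615.71066727098, 115.64381577455154], [584.5767756463598, 115.55655024791257], [594.7700725040193, 166.64035812166972], [625.9374976142985, 164.2110276418051]] foot [[489.9715976194247, 141.22742163036585], [501.9191285989957, 213.8534949111901]]
45 topplate [[630.6162593294506, 99.62115599178932], [582.4700141568023, 95.95532416793564], [600.2148509581108, 184.5976024570649], [648.1222114533069, 180.26130373297653]] slot [[624.7698800820166, 115.70178625055365], [597.0161840330138, 114.50734556938505], [607.3210630629549, 165.0149868836612], [634.9933242652414, 163.52460334468293]] foot [[491.61929161800913, 140.03234040278346], [503.7003913430667, 213.18213785587872]]
50 topplate [[637.1571891316461, 100.71034047548747], [595.1491079226798, 95.15383071202866], [613.0843357824159, 182.74127531065258], [654.5288209273052, 179.91207744606174]] slot [[632.543702901228, 116.1522025216735], [608.374477038075, 113.91210178818083], [618.7457277021921, 163.75042241346466], [642.7246163547635, 163.17752366611563]] foot [[493.4724616367589, 138.85845869437895], [505.6867686979141, 212.49392950882887]]
55 topplate [[642.2611076556285, 102.16991690536608], [606.5959983828026, 94.88173589513536], [624.6360496847778, 181.2485959085556], [659.4391172355486, 179.88515917769755]] slot [[638.8878278030544, 116.99225047401596], [618.4161578061354, 113.78514615265361], [628.80674378731, 162.87395124252959], [648.988099692882, 163.179308565694]] foot [[495.4157637042659, 137.73746972971293], [507.75894272166283, 211.81541174723372]]
```

The top view shows the tank at about 50° and well aligned. The gripper's side linkage, at crop (590,132), sits close to the slot's upper rim, so I'll lay the tool over faster to gain clearance.

```bash
python3 - <<'E'
from plan import *
np.set_printoptions(precision=3,suppress=True)
b=np.array([527.3,-14.4,147.3]);q=14.8
for th in [53,57,61,65,69,73,77,81,85,88,90]:
    ph=np.interp(th,[49,57,65,90],[14.8,31,43,66]); x=tip(th,ph,"hold",34)
    print(th,ph.round(1),x,"d",(x-b)/40,"turn",(ph-q)/8*np.array([.983,.186]))
    if th in(57,65,73,81):b=x;q=ph
E
```

```text
53 22.9 [528.431 -20.256 140.104] d [ 0.028 -0.146 -0.18 ] turn [0.995 0.188]
57 31.0 [529.311 -24.905 131.862] d [ 0.05  -0.263 -0.386] turn [1.991 0.377]
61 37.0 [530.24  -29.817 123.18 ] d [ 0.023 -0.123 -0.217] turn [0.737 0.14 ]
65 43.0 [530.918 -33.401 114.117] d [ 0.04  -0.212 -0.444] turn [1.474 0.279]
69 46.7 [531.515 -36.553 104.082] d [ 0.015 -0.079 -0.251] turn [0.452 0.086]
73 50.4 [532.698 -42.806  95.329] d [ 0.044 -0.235 -0.47 ] turn [0.904 0.171]
77 54.0 [533.78  -48.527  86.17 ] d [ 0.027 -0.143 -0.229] turn [0.452 0.086]
81 57.7 [534.74  -53.599  76.616] d [ 0.051 -0.27  -0.468] turn [0.904 0.171]
85 61.4 [535.572 -57.996  66.714] d [ 0.021 -0.11  -0.248] turn [0.452 0.086]
88 64.2 [536.109 -60.836  59.09 ] d [ 0.034 -0.181 -0.438] turn [0.791 0.15 ]
90 66.0 [536.426 -62.508  53.925] d [ 0.042 -0.223 -0.567] turn [1.017 0.193]
```

Request:
carry_out(
  motion=[
    [0.007, -0.037, -0.045, 0.25, 0.05, 0],
    [0.014, -0.073, -0.09, 0.5, 0.09, 0],
    [0.021, -0.11, -0.135, 0.75, 0.14, 0],
    [0.028, -0.146, -0.18, 1.0, 0.19, 0],
    [0.034, -0.177, -0.23, 1.25, 0.24, 0],
    [0.04, -0.207, -0.28, 1.5, 0.28, 0],
    [0.045, -0.236, -0.333, 1.75, 0.33, 0],
    [0.05, -0.263, -0.386, 1.99, 0.377, 0],
  ],
)

```text
time_s: 13.95
ee_pos: [529.3, -24.8, 131.6]
tool_rot: [-2.588, -0.243, 0.067]
contact_force: [0.9, -0.3, -1.7]
opening: -0.0
gripper_force: 0.5
```

Request:
carry_out(
  motion=[
    [0.006, -0.033, -0.054, 0.18, 0.035, 0],
    [0.012, -0.065, -0.108, 0.37, 0.07, 0],
    [0.018, -0.095, -0.162, 0.55, 0.105, 0],
    [0.023, -0.123, -0.217, 0.74, 0.14, 0],
    [0.028, -0.148, -0.273, 0.92, 0.175, 0],
    [0.033, -0.17, -0.33, 1.1, 0.21, 0],
    [0.037, -0.192, -0.387, 1.29, 0.245, 0],
    [0.04, -0.212, -0.444, 1.474, 0.28, 0],
  ],
)

```text
time_s: 14.75
ee_pos: [530.9, -33.1, 113.9]
tool_rot: [-2.38, -0.224, 0.088]
contact_force: [0.3, -0.8, -2.1]
opening: -0.002
gripper_force: 0.6
```

```bash
python3 look.py g2.png
```

```text
{'time_s': 14.85, 'ee_pos': [530.66, -34.0, 112.94], 'contact_force': [0.15, -1.0, -2.1], 'qpos': [0.85, 0.84, -0.78, 1.68, -0.16, 1.11, -1.11]}
```

View pics/g2.png

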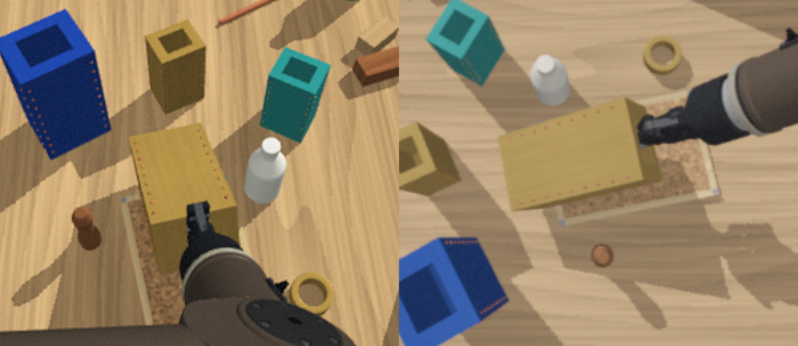

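The tank is held at about 65°, square to the board, with the fingers inside the slot at top crop (650,135). Force is about 2 N. I'm continuing to ease it down.

Request:
carry_out(
  motion=[
    [0.004, -0.02, -0.06, 0.11, 0.02, 0],
    [0.008, -0.04, -0.125, 0.22, 0.04, 0],
    [0.012, -0.06, -0.19, 0.34, 0.065, 0],
    [0.015, -0.08, -0.25, 0.45, 0.086, 0],
    [0.022, -0.12, -0.305, 0.56, 0.11, 0],
    [0.03, -0.158, -0.36, 0.68, 0.13, 0],
    [0.037, -0.197, -0.415, 0.79, 0.15, 0],
    [0.044, -0.235, -0.47, 0.904, 0.171, 0],
  ],
)

```text
time_s: 15.65
ee_pos: [532.7, -42.6, 95.1]
tool_rot: [-2.253, -0.211, 0.099]
contact_force: [-0.3, -0.1, -1.5]
opening: -0.0
gripper_force: 0.6
```

Request:
carry_out(
  motion=[
    [0.007, -0.036, -0.057, 0.11, 0.02, 0],
    [0.013, -0.07, -0.115, 0.22, 0.04, 0],
    [0.02, -0.107, -0.17, 0.34, 0.065, 0],
    [0.027, -0.143, -0.229, 0.45, 0.086, 0],
    [0.033, -0.175, -0.289, 0.56, 0.11, 0],
    [0.039, -0.207, -0.35, 0.68, 0.13, 0],
    [0.045, -0.24, -0.41, 0.79, 0.15, 0],
    [0.051, -0.27, -0.468, 0.904, 0.171, 0],
  ],
)

```text
time_s: 16.45
ee_pos: [534.7, -53.3, 76.4]
tool_rot: [-2.125, -0.2, 0.109]
contact_force: [0.4, 1.3, -0.9]
opening: -0.001
gripper_force: 0.7
```

Request:
carry_out(
  motion=[
    [0.005, -0.028, -0.062, 0.11, 0.02, 0],
    [0.01, -0.055, -0.124, 0.22, 0.04, 0],
    [0.016, -0.083, -0.186, 0.34, 0.065, 0],
    [0.021, -0.11, -0.248, 0.45, 0.086, 0],
    [0.025, -0.128, -0.295, 0.54, 0.1, 0],
    [0.028, -0.146, -0.343, 0.62, 0.12, 0],
    [0.031, -0.164, -0.39, 0.7, 0.135, 0],
    [0.034, -0.181, -0.438, 0.79, 0.15, 0],
  ],
)

```text
time_s: 17.25
ee_pos: [536.1, -60.5, 59.0]
tool_rot: [-2.014, -0.189, 0.118]
contact_force: [-0.4, 0.5, -1.3]
opening: -0.0
gripper_force: 0.8
```

```bash
python3 slot.py
```

```text
[([292.2, 288.6], 0.93), ([363.4, 131.1], 0.62), ([174.2, 111.9], 0.59), ([273.8, 109.7], 0.57)]
34 [279.  206.4]; 39 [281.1 216.3]; 44 [283.  226.2]; 49 [284.8 235.7]; 54 [286.4 244.8]; 59 [287.7 253.2]; 64 [288.7 260.6]; 69 [289.3 266.5]; 74 [290.4 273.7]; 79 [291.3 280.4]; 84 [292.  286.4]; 89 [292.5 291.7]; {'time_s': 17.35, 'ee_pos': [535.91, -60.83, 58.36], 'contact_force': [-0.06, 0.03, -2.06], 'qpos': [0.94, 1.16, -0.79, 1.5, -0.23, 1.3, -0.95]}
```

Request:
carry_out(
  motion=[
    [0.002, -0.01, -0.035, 0.06, 0.01, 0],
    [0.004, -0.02, -0.07, 0.11, 0.02, 0],
    [0.006, -0.03, -0.105, 0.17, 0.03, 0],
    [0.008, -0.04, -0.14, 0.2, 0.04, 0],
    [0.008, -0.04, -0.17, 0.2, 0.04, 0],
    [0.008, -0.04, -0.2, 0.2, 0.04, 0],
    [0.008, -0.04, -0.23, 0.2, 0.04, 0],
    [0.008, -0.04, -0.26, 0.2, 0.04, 0],
  ],
)

```text
time_s: 18.15
ee_pos: [536.4, -62.0, 48.7]
tool_rot: [-1.986, -0.186, 0.12]
contact_force: [0.4, -0.8, -0.3]
opening: 0.003
gripper_force: 0.0
```

```bash
python3 slot.py
```

```text
[([291.0, 290.6], 0.74), ([176.4, 116.0], 0.73), ([365.1, 132.4], 0.6), ([272.4, 109.7], 0.56)]
34 [279.  206.4]; 39 [281.1 216.3]; 44 [283.  226.2]; 49 [284.8 235.7]; 54 [286.4 244.8]; 59 [287.7 253.2]; 64 [288.7 260.6]; 69 [289.3 266.5]; 74 [290.4 273.7]; 79 [291.3 280.4]; 84 [292.  286.4]; 89 [292.5 291.7]; {'time_s': 18.25, 'ee_pos': [536.3, -62.07, 48.57], 'contact_force': [0.14, -0.11, -0.18], 'qpos': [0.94, 1.2, -0.79, 1.48, -0.23, 1.31, -0.94]}
```

The force has gone to zero, so the tank is lying down. I'm withdrawing straight back along the tool axis.

Request:
carry_out(
  motion=[
    [0.05, -0.25, 0.11, 0, 0, 0],
    [0.1, -0.5, 0.22, 0, 0, 0],
    [0.15, -0.8, 0.35, 0, 0, 0],
    [0.22, -1.15, 0.51, 0, 0, 0],
    [0.3, -1.6, 0.71, 0, 0, 0],
    [0.4, -2.1, 1, 0, 0, 0],
    [0.5, -2.5, 1.6, 0, 0, 0],
    [0.5, -2.8, 2.3, 0, 0, 0],
  ],
)

```text
time_s: 19.05
ee_pos: [556.6, -176.3, 141.1]
tool_rot: [-1.987, -0.184, 0.12]
contact_force: [1.2, 0.0, -0.8]
opening: -0.001
gripper_force: 0.0
```

```bash
python3 slot.py; python3 look.py g3.png
```

```text
[([364.4, 131.1], 0.9), ([174.4, 111.3], 0.65), ([292.4, 291.5], 0.58)]
34 [279.  206.4]; 39 [281.1 216.3]; 44 [283.  226.2]; 49 [284.8 235.7]; 54 [286.4 244.8]; 59 [287.7 253.2]; 64 [288.7 260.6]; 69 [289.3 266.5]; 74 [290.4 273.7]; 79 [291.3 280.4]; 84 [292.  286.4]; 89 [292.5 291.7]; {'time_s': 19.15, 'ee_pos': [558.31, -177.33, 144.63], 'contact_force': [0.94, 0.16, 0.57], 'qpos': [0.98, 1.14, -0.78, 1.22, -0.24, 1.63, -1.0]}
{'time_s': 19.25, 'ee_pos': [556.74, -175.3, 141.28], 'contact_force': [-0.33, 0.2, -1.02], 'qpos': [0.98, 1.14, -0.78, 1.23, -0.24, 1.63, -0.99]}
```

View pics/g3.png

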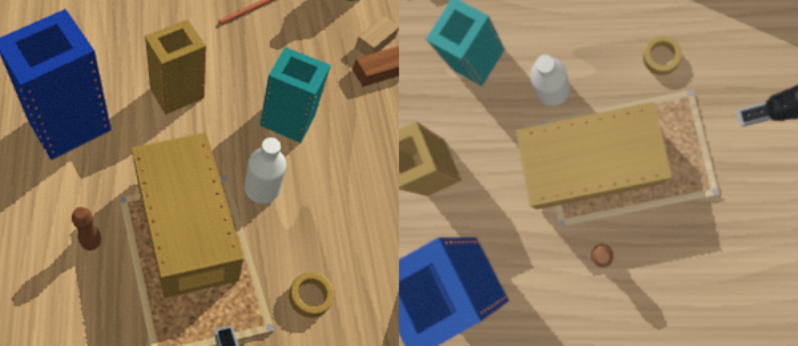

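The tank lies flat and lengthwise on the board with its foot at the board's edge. The bottle, file handle and collar have not moved, and the gripper is clear. I'm handing the job in.

```bash
python3 -c "
from workcell import order
print(order.finish_job())"
```

```text
the job is handed in; nothing more can be done
None
```

The tank was eased over with light touches and now lies flat and lengthwise on the board, its foot at the stop edge with the roughly 30 mm overhang expected; nothing else was moved, and the job was handed in at about 19 s.

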